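Set the depth selector dial with a fingertip

ROBOT

A 6-joint arm with a two-finger parallel gripper is mounted at the origin on a cart in front of the work surface, level with it; the furniture and walls round the work are solid. World frame = base frame: x ahead of the robot, y to its left, z up, the work surface at z = 0. Lengths are in m, angles in rad, forces in N, time in s.
With the tool pointing down it reaches from about 0.225 to 0.875 m from the base axis. Payload 3.4 kg.
Tool frame: the origin (TCP) lies at the very end of the fingers, on their centre line; the grasp point (between the pads) lies 19 mm behind it (manip.hold_point_z is the distance from the TCP to the grasp point, in m); z points along the fingers, x is the direction in which the jaws open and shut, and the axes are right-handed (so a half turn about z gives the same grasp; the last joint's range is limited). The gripper opens to 85 mm and grips with 20 to 120 N. Pads are 22 mm wide; open, the fingers measure 114 mm over their backs; the gripper's body (76 mm by 85 mm) begins 54 mm behind the grasp point. The pads swing forward as they close: fully open they stand 13 mm farther back than shut.
Start: joints at [-1.372, 0.276, 1.505, -0, 1.361, -0.121], TCP at [0.181, -0.546, 0.231] pointing down, gripper open.
Joint ranges: [-2.89, 2.89], [-0.75, 2.08], [0.22, 2.7], [-1.18, 4.32], [0.11, 2.71], [-2.7, 2.7]. Speed limits (rad/s): [2.57, 2.57, 3.14, 3.14, 3.14, 3.14].

INTERFACE

Orientations are given as a unit quaternion [w, x, y, z].
In Python, from rig import manip gives the robot as it stands.
- The arm moves only by the tool apply_moves, never from a script. Its argument "commands" is one flat list of numbers, 6 for each row, row after row: the shift along the tool's x, y, z normalised to -1 to 1, where 1 is 0.03 m, then the turn, a rotation vector about the tool's x, y, z normalised to -1 to 1, where 1 is 0.15 rad. A call has 1 to 20 rows; each row shifts and turns the commanded pose from where the row before left it, along the tool's axes as they then stand; what a row does not reach is not made up. A row lasts 1/10 s, in which the tool goes at most 50 mm and 8.59 degrees, less where a joint would pass 70% of its speed; a pose out of reach is approached as far as the arm can. A call with a number of a shift or a turn outside -1 to 1 is refused whole. A call with a gripper value outside its range is refused whole. "jaw" is the opening, from -1 (shut) to 1 (fully open), set as the call begins (left out, the last holds). The fingers move at their own pace and stop on an object; "newtons" is the grip in N (left out, the last holds). Time passes only in rows, so rows that do not move let the fingers close. It gives the time, the measured TCP pose, the force and the opening at its end, in the units of the state.
- manip.get_state(): the state, without advancing time (a new reading comes with each control period).
- manip.get_image(name): name is "side" or "top"; returns a dict with "frame" (400x640x3 uint8, red, green, blue), "fx", "fy", "cx", "cy" (pixels), "extrinsics" (4x4, takes a point from camera to world coordinates). Camera axes: x right, y up, looking along -z (the intrinsics and any distortion apply to the point x, -y, -z); pixel columns grow to the right and rows downward; lengths in m; the calibration is good to about 2 mm. A picture is of the moment at which its call begins. There is no depth.
- manip.sign_off(): hands the job in, once; it reports no verdict.
The state is a dict: "clock": time; "qpos": joint angles; "qd": joint speeds; "effort": joint torques, N m; "position": TCP position; "ee_rot": TCP orientation; "contact_force": force on the tool from outside, world axes, zero at the start; "moment": the same for the moment, N m; "width": finger opening in m.
Only numpy, scipy, OpenCV 4.12 (cv2) and the standard library are available. Lean on these libraries where they do the work, as an engineer would, in place of code of your own. Each camera call takes 0.05 s, during which the arm holds its last target. There are 200 camera calls.

TASK

The big knurled dial on the grey selector console is set too far anticlockwise. With a fingertip laid on it, turn it clockwise by friction until it clicks in with its black line at the long mark, and lift off the dial; then press the console's push button all the way down and let go. Never press the button while the dial is off the long mark, and leave the padlock, the lock cylinder and the screwdriver where they lie: nothing is to be picked up.

Things in the scene. Friction and masses are not known exactly. Their poses are not given: they have to be found in the camera images.
- console: Grey console fixed to the bench, 170 (x) x 260 (y) x 50 mm high. Origin: centre of its underside. Its x axis points to its far side, y to its left, z up; it stands turned a little about z. In this frame the dial's axis is at x 0, y +52 mm, the button's at x 0, y -85 mm.
- dial (a joint): Angle of the dial, rad, growing clockwise seen from above. Four detents: 0, 0.6, 1.2, 1.8; let go between two, it falls to the nearer one (humps at 0.3, 0.9, 1.5, each taking about 0.1 Nm plus a little friction). Starts in the detent at 0 or 0.6; 1.2 is the long mark. Stops at -0.15 and 1.95.
- dial_top (a point): Centre of the flat top of the dial, on its upright axis, 74 mm above the bench. The dial is an aluminium disc 104 mm across, 16 mm thick, knurled on rim and top, 8 mm of air under it. Sprung: sinks up to 6 mm when pressed (3 N to start, then 2 N per mm, 15 N at the bottom). A fingertip pressed on it with 7 to 12 N, 34 mm from the axis, and moved round the axis takes it along.
- dial_line (a point): Outer part of the black line on the dial's top, 47 mm from its axis; it turns with the dial. The line runs out from near the centre to the rim.
- long_mark (a point): Middle of the long mark on the console's top beside the dial's rim, 64 mm from the dial's axis: a flat metal bar 16 x 6 mm, the third clockwise of four marks 0.6 rad apart round the near side of the dial; the other three are 8 x 3 mm.
- set_button (a joint): How far the push button is pressed, m: 0 released, 0.006 fully down (about 5 N); it springs back.
- set_button_top (a point): Centre of the top of the round push button (grey, 30 mm across, in a black housing) to the right of the dial; it is pressed straight down.
- padlock_mid (a point): Centre of a loose brass padlock 71 x 46 x 20 mm lying to the left of the console. To be left where it lies.
- cylinder_mid (a point): Centre of a loose brass lock cylinder 17 x 60 x 24 mm lying in front of the console. To be left where it lies.
- driver_mid (a point): Centre of a loose screwdriver 157 mm long and 22 mm thick lying behind the console, across. To be left where it lies.

How it is judged:
By the outcome, as a careful person would: the job done as asked, in the order asked, and still so for the second after the job is handed in, with the robot touching nothing.
It also fails if it takes over 45 s, if anything falls off the work surface, if the arm or the gripper's body presses on something with over 40 N, if the wrist force passes 120 N, or if a joint passes its speed limit or range.

## Working session

There is one attempt and no reset: what is moved stays moved. The work goes in short steps, Python scripts to look and compute and a tool call to move; the robot and the scene stay as the last step left them, time stands still between calls to the robot, and variables do not carry over. Pictures are saved under pics/ and viewed, about 8 in all and at most 12, crops included, and the job is handed in when it is done.

Besides the shell and the picture viewer there is one more tool, called after "Request:" as name(argument=value, ...), one argument or row to a line, values as JSON. apply_moves: Moves the arm, as the interface text tells. Scaled input: -1 to 1 covers 0.03 m each way for a shift and 0.15 rad each way for a turn. Its arguments: {"type":"object","properties":{"commands":{"type":"array"},"jaw":{"type":"number"},"newtons":{"type":"number"}},"required":["commands"]}

```bash
mkdir -p pics; ls
cat > h.py <<'E'
import numpy as np, cv2
from rig import manip
def snap(n,fn):
    d=manip.get_image(n); cv2.imwrite(fn,d["frame"][:,:,::-1]); 
    np.savez(''+n,**{k:d[k] for k in d if k!="frame"}, frame=d["frame"]); return d
def ray(d,u,v,z):
    E=np.array(d["extrinsics"]); c=E[:3,3]
    r=E[:3,:3]@np.array([(u-d["cx"])/d["fx"],-(v-d["cy"])/d["fy"],-1]); return c+r*(z-c[2])/r[2]
def proj(d,p):
    E=np.array(d["extrinsics"]); q=E[:3,:3].T@(np.array(p)-E[:3,3]); return d["cx"]+d["fx"]*q[0]/-q[2], d["cy"]-d["fy"]*q[1]/-q[2]
E
python3 - <<'E'
from h import *
for n in("top","side"):
    d=snap(n,f"pics/{n}1.png"); print(n,[k for k in d],d["fx"],d["cx"],d["cy"],np.round(d["extrinsics"],3).tolist())
print(manip.get_state())
E
```

```text
pics
top ['frame', 'fx', 'fy', 'cx', 'cy', 'extrinsics'] 490.3416169755907 328.7442438558413 199.0431962898836 [[-0.01, 0.984, -0.18, 0.403], [-1.0, -0.01, -0.002, 0.177], [-0.004, 0.18, 0.984, 0.907], [0.0, 0.0, 0.0, 1.0]]
side ['frame', 'fx', 'fy', 'cx', 'cy', 'extrinsics'] 394.76226254392697 325.33064747519586 202.40319965175573 [[-0.84, 0.22, -0.496, 0.127], [-0.543, -0.316, 0.778, 0.84], [0.015, 0.923, 0.384, 0.418], [0.0, 0.0, 0.0, 1.0]]
{'clock': 0.1, 'qpos': array([-1.37201229e+00,  2.76505081e-01,  1.50602371e+00, -2.52846751e-05,
        1.36072374e+00, -1.20960667e-01]), 'qd': array([-0.0004701 , -0.00114872, -0.00269653,  0.00028592, -0.00173842,
        0.00038073]), 'effort': array([ 9.65087856e-04, -4.17700195e+01, -2.46405923e+01, -2.12670780e-04,
        5.72242396e-03,  1.37508300e-05]), 'position': array([ 0.18064646, -0.54536896,  0.2305346 ]), 'ee_rot': array([-5.54506877e-04,  8.10656628e-01, -5.85521257e-01, -6.17636021e-04]), 'contact_force': array([-1.17491508, -0.30486724, -1.03951349]), 'moment': array([ 0.02366043, -0.02808671,  0.00228506]), 'width': 0.08538697037264803}
```

View pics/top1.png

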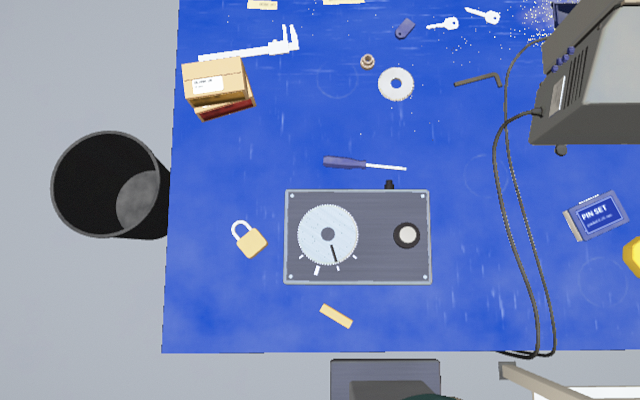

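View pics/side1.png

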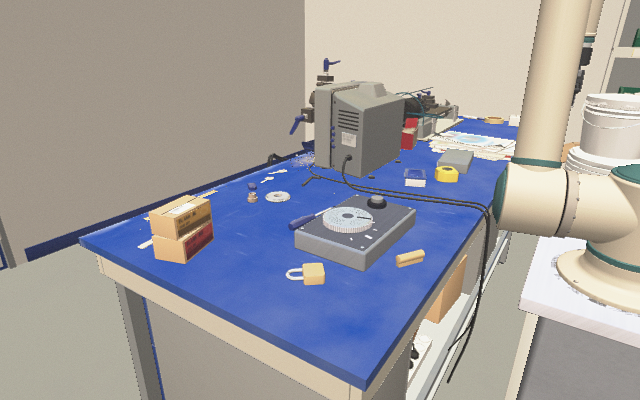

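The top view shows the console centred near (357,237), the dial near (328,235) with its line pointing down and slightly right, the long mark near (318,270), and the button near (406,235). The side view agrees. I'll enlarge the console.

Run:
```python
from h import *
d=np.load('top.npz'); c=d["frame"][180:292,276:440,::-1]
cv2.imwrite("pics/crop1.png",cv2.resize(c,None,fx=4.8,fy=4.8,interpolation=cv2.INTER_CUBIC))
for n,u,v,z in [("dial",328,235,.074),("btn",406,235,.07)]: print(n,ray(d,u,v,z).round(4))
print([ray(d,u,v,.05).round(3).tolist() for u,v in [(285,190),(429,190),(432,283),(284,283)]])
```

```text
dial [0.4928 0.1803 0.074 ]
btn [0.4919 0.0469 0.07  ]
[[0.577, 0.256, 0.05], [0.574, -0.0, 0.05], [0.411, 0.002, 0.05], [0.413, 0.257, 0.05]]
```

View pics/crop1.png

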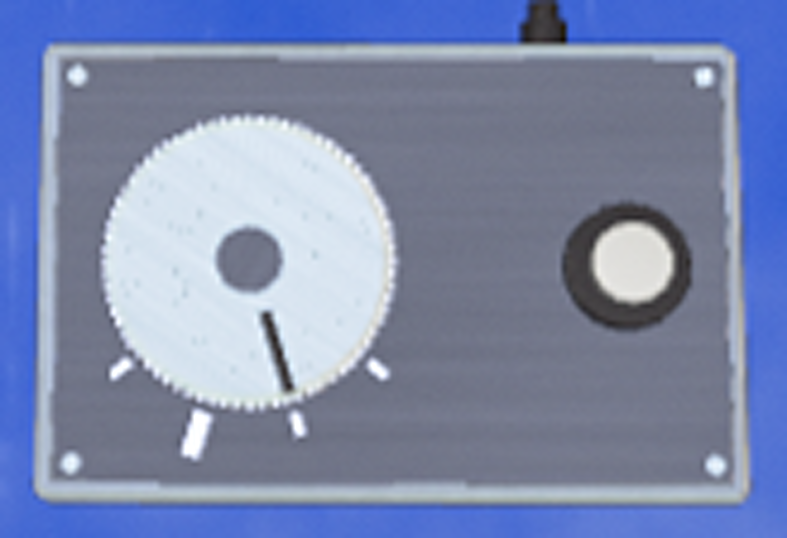

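The line points at the second mark, so the dial is at 0.6 and needs +0.6 clockwise. I'll refine the positions and start the approach.

Run:
```python
from h import *
d=np.load('top.npz'); f=lambda u,v,z: ray(d,276+(u+.5)/4.8-.5,180+(v+.5)/4.8-.5,z)
c=f(249.5,261,.074); t=f(286,378,.074); m=f(197,435,.05); m2=f(299,425,.05); b=f(633,262,.07)
for n,p in dict(dial=c,tip=t,long=m,m2=m2,btn=b).items(): 
    q=p-c; print(n,p.round(4),"r",np.hypot(*q[:2]).round(4),"ang",np.arctan2(q[1],q[0]).round(3))
```

```text
dial [0.4945 0.181  0.074 ] r 0.0 ang 0.0
tip [0.4531 0.1686 0.074 ] r 0.0433 ang -2.849
long [0.4344 0.2007 0.05  ] r 0.0633 ang 2.826
m2 [0.4376 0.1638 0.05  ] r 0.0595 ang -2.848
btn [0.4933 0.0443 0.07  ] r 0.1368 ang -1.58
```

Request:
apply_moves(
  commands=[-1,-0.82,0,0,0,0,-1,-0.82,0,0,0,0,-1,-0.82,0,0,0,0,-1,-0.82,0,0,0,0,-1,-0.82,0,0,0,0,-1,-0.82,0,0,0,0,-1,-0.82,0,0,0,0,-1,-0.82,0,0,0,0,-1,-0.82,0,0,0,0,-1,-0.82,0,0,0,0,-1,-0.82,0,0,0,0,-1,-0.82,0,0,0,0,-1,-0.82,0,0,0,0,-1,-0.82,0,0,0,0,-1,-0.82,0,0,0,0,-1,-0.82,0,0,0,0,-1,-0.82,0,0,0,0,-1,-0.82,0,0,0,0,-1,-0.82,0,0,0,0,-1,-0.82,0,0,0,0],
  jaw=-1,
  newtons=40,
)

```text
clock: 2.1
position: [0.4592, 0.18, 0.2309]
ee_rot: [0.0, 0.811, -0.585, -0.0]
contact_force: [0.6, -1.3, -0.2]
width: 0.0001
```

Request:
apply_moves(
  commands=[0,0,0.9,0,0,0.71,0,0,0.9,0,0,0.71,0,0,0.9,0,0,0.71,-0.03,-0.04,0.9,0,0,0,0,0,0.6,0,0,0,0,0,0.5,0,0,0,0,0,0,0,0,0,0,0,0,0,0,0],
)

```text
clock: 2.9
position: [0.4603, 0.1792, 0.0902]
ee_rot: [0.0, 0.707, -0.707, -0.0]
contact_force: [0.3, -0.6, 0.7]
width: 0.0
```

Run:
```python
from h import *
s=manip.get_state(); print(s["position"],s["ee_rot"],s["contact_force"])
a=snap("side","pics/s2.png")["frame"][150:290,260:460,::-1]
cv2.imwrite("pics/s2c.png",cv2.resize(a,None,fx=4,fy=4,interpolation=cv2.INTER_CUBIC))
```

```text
[0.46030708 0.17924341 0.09019537] [ 3.37095981e-04  7.07210096e-01 -7.07003352e-01 -1.65563892e-04] [ 0.31017574 -0.58671953  0.70390218]
```

View pics/s2c.png

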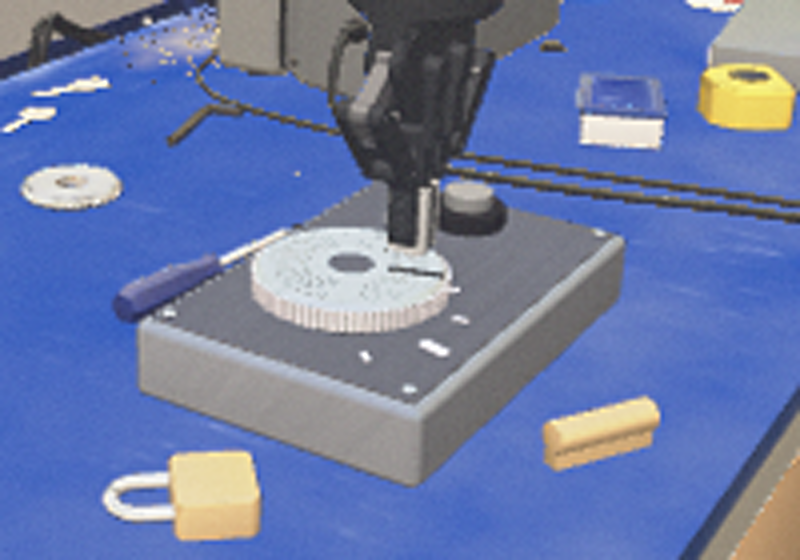

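The crop shows the shut tip (about 410,250) hanging over the near part of the dial, between hub and rim. Next I'll touch down and read the force.

Request:
apply_moves(
  commands=[-0.06,0,0.3,0,0,0,0,0,0.2,0,0,0,0,0,0.07,0,0,0,0,0,0.03,0,0,0,0,0,0,0,0,0],
)

```text
clock: 3.45
position: [0.4603, 0.1811, 0.0727]
ee_rot: [0.0, 0.707, -0.707, -0.0]
contact_force: [-2.0, -0.4, 6.5]
width: 0.0002
```

Request:
apply_moves(
  commands=[0,0,0.03,0,0,0,0,0,0.025,0,0,0,0,0,0,0,0,0],
)

```text
clock: 3.75
position: [0.4602, 0.1811, 0.0715]
ee_rot: [-0.0, 0.707, -0.707, -0.0]
contact_force: [-2.2, -0.4, 7.9]
width: -0.0003
```

Request:
apply_moves(
  commands=[0,0,0.03,0,0,0,0,0,0,0,0,0,-0.068,-0.002,0,0,0,0.4,-0.068,-0.002,0,0,0,0.4,-0.068,-0.002,0,0,0,0.4,-0.068,-0.002,0,0,0,0.4,-0.068,-0.002,0,0,0,0.4,-0.068,-0.002,0,0,0,0.4,0,0,0,0,0,0],
)

```text
clock: 4.65
position: [0.4637, 0.1939, 0.0712]
ee_rot: [0.002, -0.569, 0.823, -0.0]
contact_force: [-0.8, 1.2, 8.3]
width: 0.0002
```

Run:
```python
from h import *
s=manip.get_state(); print(s["position"],s["contact_force"],s["moment"])
a=snap("side","pics/s3.png")["frame"][190:250,310:400,::-1]
b=snap("top","pics/t3.png")["frame"][190:280,276:410,::-1]
r=lambda i:cv2.resize(i,(640,290*1),interpolation=cv2.INTER_CUBIC)
cv2.imwrite("pics/c3.png",np.vstack([cv2.resize(a,(450,300),interpolation=cv2.INTER_CUBIC),cv2.resize(b,(450,300),interpolation=cv2.INTER_CUBIC)]))
```

```text
[0.46371668 0.19394261 0.07115542] [-0.78056548  1.21314117  8.31032083] [ 0.43738816  0.16266241 -0.03534876]
```

View pics/c3.png

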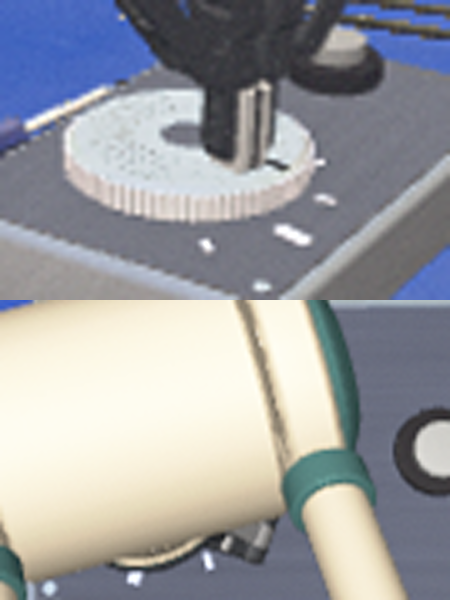

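Run:
```python
from h import *
d=np.load('side.npz')
for z in(.074,.0705):
  for q in(0.6,.75,.9,1.05,1.2):
    a=2.826+1.2-q; o=[]
    for r in(.028,.047,.052):
        u,v=proj(d,[.4945+r*np.cos(a),.181+r*np.sin(a),z]); o+=[round((u-310)*5),round((v-190)*5)]
    print(z,q,o)
```

```text
0.074 0.6 [248, 139, 293, 145, 305, 146]
0.074 0.75 [245, 143, 289, 152, 300, 154]
0.074 0.9 [241, 146, 282, 158, 293, 161]
0.074 1.05 [235, 150, 272, 164, 282, 167]
0.074 1.2 [228, 153, 261, 169, 269, 173]
0.0705 0.6 [248, 146, 293, 152, 305, 154]
0.0705 0.75 [245, 150, 288, 159, 300, 162]
0.0705 0.9 [240, 154, 281, 166, 292, 169]
0.0705 1.05 [235, 157, 272, 171, 282, 175]
0.0705 1.2 [228, 160, 260, 176, 269, 181]
```

The line end, at about (290,165), is between the 0.75 and 0.9 predictions. The dial is following with a little lag, so I'll continue with slightly more pressure.

Request:
apply_moves(
  commands=[0,0,0.03,0,0,0,-0.068,-0.002,0,0,0,0.4,-0.068,-0.002,0,0,0,0.4,-0.068,-0.002,0,0,0,0.4,-0.068,-0.002,0,0,0,0.4,0,0,0,0,0,0],
)

```text
clock: 5.35
position: [0.468, 0.2007, 0.0705]
ee_rot: [0.002, -0.466, 0.885, -0.001]
contact_force: [-0.3, -0.5, 9.9]
width: -0.0002
```

Run:
```python
from h import *
s=manip.get_state(); print(s["position"],s["contact_force"],s["moment"])
a=snap("side","pics/s4.png")["frame"][200:245,320:390,::-1]
cv2.imwrite("pics/c4.png",cv2.resize(a,None,fx=10,fy=10,interpolation=cv2.INTER_CUBIC))
d=np.load('side.npz')
for z in(.0705,):
  for q in(0.6,.75,.9,1.05,1.2,1.35):
    a=2.826+1.2-q; o=[]
    for r in(.028,.047,.052):
        u,v=proj(d,[.4945+r*np.cos(a),.181+r*np.sin(a),z]); o+=[round((u-319.5)*10),round((v-199.5)*10)]
    print(z,q,o)
```

```text
[0.46801487 0.20073637 0.07051887] [-0.3086978  -0.47077778  9.87125809] [-0.13096266  0.06650776  0.0357017 ]
0.0705 0.6 [400, 198, 490, 210, 514, 213]
0.0705 0.75 [395, 206, 481, 223, 505, 228]
0.0705 0.9 [386, 213, 467, 236, 489, 242]
0.0705 1.05 [375, 220, 449, 248, 468, 255]
0.0705 1.2 [361, 226, 425, 258, 443, 267]
0.0705 1.35 [345, 230, 398, 266, 413, 276]
```

View pics/c4.png

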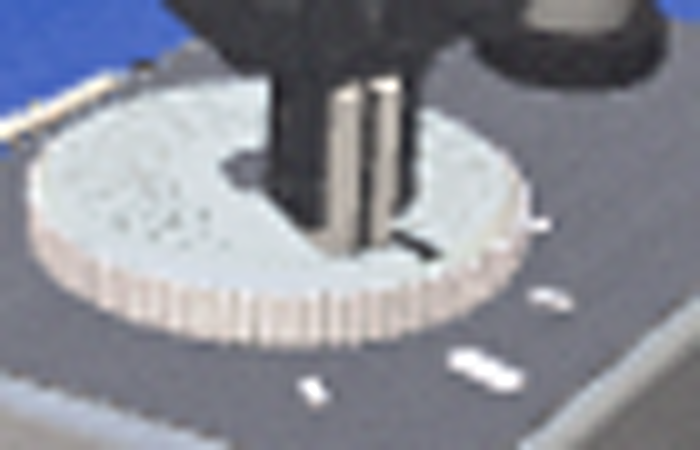

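The line end, at about (435,255), matches 1.2. I'll lift straight off, move above the button and check.

Request:
apply_moves(
  commands=[0,0,-0.4,0,0,0,0,0,-0.8,0,0,0,0,0,-0.8,0,0,0,0.765,-0.73,0,0,0,0,0.765,-0.73,0,0,0,0,0.765,-0.73,0,0,0,0,0.765,-0.73,0,0,0,0,0.765,-0.73,0,0,0,0,0,0,0,0,0,0,0,0,0,0,0,0],
)

```text
clock: 6.4
position: [0.4918, 0.0435, 0.1289]
ee_rot: [-0.0, -0.466, 0.885, 0.0]
contact_force: [-0.5, 0.8, -0.2]
width: 0.0001
```

Run:
```python
from h import *
s=manip.get_state(); print(s["position"],s["contact_force"],s["moment"])
a=snap("side","pics/s5.png")["frame"][190:250,310:410,::-1]
b=snap("top","pics/t5.png")["frame"][180:292,276:440,::-1]
cv2.imwrite("pics/c5.png",np.vstack([cv2.resize(x,(500,300),interpolation=cv2.INTER_CUBIC) for x in(a,b)]))
```

```text
[0.49177497 0.04347601 0.12893023] [-0.50411927  0.7645195  -0.1776529 ] [-0.04154366 -0.01371294 -0.06891534]
```

View pics/c5.png

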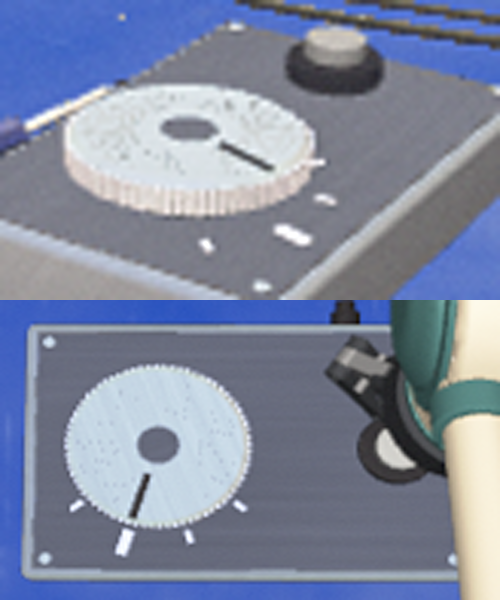

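The line now sits on the long mark, with line and mark aligned near (130,515) in the lower panel. In the side view the button top is at about (337,40). I'll triangulate its height.

Run:
```python
from h import *
s=np.load('side.npz');t=np.load('top.npz')
for z in(.065,.07,.075,.08): print(z,ray(s,310+337/5-.4,190+38/5-.4,z).round(4),ray(t,407.5,234.2,z).round(4))
```

```text
0.065 [0.4981 0.0274 0.065 ] [0.4938 0.0434 0.065 ]
0.07 [0.4928 0.0389 0.07  ] [0.4932 0.0442 0.07  ]
0.075 [0.4876 0.0504 0.075 ] [0.4927 0.045  0.075 ]
0.08 [0.4823 0.062  0.08  ] [0.4922 0.0458 0.08  ]
```

Request:
apply_moves(
  commands=[0,-0.03,0.8,0,0,0,0,0,0.7,0,0,0,0,0,0.25,0,0,0,0,0,0.07,0,0,0,0,0,0.07,0,0,0,0,0,0,0,0,0],
)

```text
clock: 7.1
position: [0.4932, 0.0435, 0.0727]
ee_rot: [0.001, -0.467, 0.884, -0.0]
contact_force: [0.1, 0.1, -0.4]
width: -0.0001
```

Request:
apply_moves(
  commands=[0,0,0.07,0,0,0,0,0,0.06,0,0,0,0,0,0.05,0,0,0,0,0,0,0,0,0],
)

```text
clock: 7.5
position: [0.4935, 0.0434, 0.0672]
ee_rot: [0.001, -0.467, 0.884, -0.0]
contact_force: [1.1, 1.6, 3.8]
width: 0.0002
```

Request:
apply_moves(
  commands=[0,0,0.04,0,0,0,0,0,0.04,0,0,0,0,0,0,0,0,0],
)

```text
clock: 7.8
position: [0.4936, 0.0433, 0.0659]
ee_rot: [0.001, -0.467, 0.884, -0.0]
contact_force: [-1.7, 2.0, 14.8]
width: -0.0005
```

The force jumped to 15 N while the tip hardly moved, so the button is at its stop. I'll let go and back away.

Request:
apply_moves(
  commands=[0,0,0,0,0,0,0,0,-0.3,0,0,0,0,0,-0.8,0,0,0,0,0,-1,0,0,0,0,0,-1,0,0,0,0,0,-0.8,0,0,0,0.6,-0.6,0,0,0,0,0.8,-0.6,0,0,0,0,0.8,-0.3,0,0,0,0,0,0,0,0,0,0,0,0,0,0,0,0],
)

```text
clock: 8.9
position: [0.4919, -0.0368, 0.1808]
ee_rot: [-0.001, -0.466, 0.885, 0.001]
contact_force: [-0.9, 0.5, 0.2]
width: 0.0002
```

Run:
```python
from h import *
s=manip.get_state(); print(s["clock"],s["position"],s["contact_force"])
a=snap("side","pics/s6.png")["frame"][170:290,250:450,::-1]
b=snap("top","pics/t6.png")["frame"][140:340,220:450,::-1]
cv2.imwrite("pics/c6.png",np.vstack([cv2.resize(a,(400,240),interpolation=cv2.INTER_CUBIC),cv2.resize(b,(400,348),interpolation=cv2.INTER_CUBIC)]))
```

```text
8.9 [ 0.49186688 -0.03683442  0.18080004] [-0.89115511  0.50317921  0.20466917]
```

View pics/c6.png

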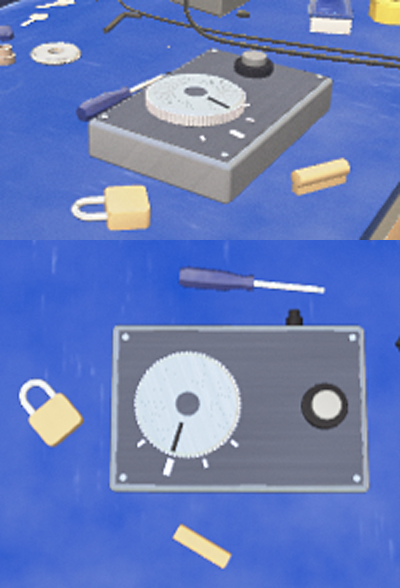

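The line, at about (178,440), points at the long mark at (168,467). The button is back up, and the padlock, cylinder and screwdriver haven't moved. Handing in.

```bash
python3 -c "
from rig import manip; print(manip.sign_off())"
```

```text
the job is handed in; nothing more can be done
None
```

The job is done and handed in at about 9 s of the 45 s allowed.

- **Dial:** it started in the 0.6 detent. I turned it about 0.6 rad clockwise with the shut fingertip, pressing with about 8–10 N, then lifted off. Pictures from above and from the side, taken before the button press, showed the black line on the long mark. It lagged the finger slightly partway, but a little more pressure carried it through.
- **Button:** I pressed it straight down until it stopped. The force rose from 4 to 15 N while the tip moved only about 1 mm more, roughly 6 mm below the button's released height of about 72 mm (estimated from the two cameras). Then I let go.
- **Last check:** the final pictures show the line still on the long mark and the button up. The padlock, lock cylinder and screwdriver look unmoved, and the robot is clear of everything. No check failed or disagreed.

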